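# Take the top cup off the nest and put it on the scale

## Robot

A 7-joint arm with a two-finger parallel gripper is mounted at the origin on a cart in front of the work surface, level with it; the furniture and walls round the work are solid. World frame = base frame: x ahead of the robot, y to its left, z up, the work surface at z = 0. Lengths are in m, angles in rad, forces in N, time in s.
With the tool pointing down it reaches from about 0.35 to 0.9 m from the base axis. Payload 7.2 kg.
Tool frame: the origin (TCP) lies midway between the tips of the shut fingers; the grasp point (between the pads) lies 19 mm behind it; z points along the fingers, y is the line along which they close (so a half turn about z gives the same grasp; the last joint's range is limited). The gripper opens to 88 mm and grips with 3 to 60 N. Pads are 20 mm wide; open, the fingers measure 115 mm over their backs; the gripper's body (75 mm by 178 mm) begins 61 mm behind the grasp point.
Start: joints at [-1.277, 0.411, -0.013, 1.596, 0.006, 1.134, -0.082], TCP at [0.221, 0.585, 0.223] pointing down, gripper open.
Joint ranges: [-2.95, 2.95], [-0.29, 1.99], [-1.47, 1.44], [0.14, 2.54], [-1.03, 4.17], [0.13, 1.85], [-2.86, 2.86]. Speed limits (rad/s): [2.39, 2.39, 3.01, 3.01, 3.14, 3.14, 3.14].

## Interface

Orientations are given as [roll, pitch, yaw] about the fixed x, y, z axes, in that order (R = Rz(yaw) Ry(pitch) Rx(roll)).
In Python, from cell import r gives the robot as it stands.
- The arm moves only by the shell command python3 -m crank 'ROWS'. ROWS is a JSON object of lists of equal length, an entry for each row: "jaw": the gripper command: -1 is shut, 1 is fully open, values between are in proportion; "travel": the shift along the tool's x, y, z in mm, a list of three; "spin": the turn about the tool's z in degrees. A call has 1 to 10 rows; each row shifts and turns the commanded pose from where the row before left it, along the tool's axes as they then stand; what a row does not reach is not made up. A row lasts 1/12 s, in which the tool goes at most 41.7 mm and 7.16 degrees, less where a joint would pass 70% of its speed; a pose out of reach is approached as far as the arm can. A call with a gripper value outside its range is refused whole. The fingers move at their own pace and stop on an object; the grip force is fixed at half the most. Time passes only in rows, so rows that do not move let the fingers close. It gives the time, the measured TCP pose, the force, the opening and the grip force at its end, in the units of the state.
- r.observe(): the state, without advancing time (a new reading comes with each control period).
- r.read_camera(name): name is "scene" or "side" or "wrist"; returns (picture, depth): 480x640x3 uint8, red, green, blue; 480x640 float32, m along the optical axis (not along the pixel's ray), 0 where there is no reading.
- r.camera_params(name): a dict with "vfov" (degrees; the focal length in pixels is half the picture's height over the tangent of half this angle, whatever the lens; pixels are square), "cx", "cy" (the principal point, pixels), "rvec" (rotation vector, rad) and "tvec" (3), from world to camera coordinates, as OpenCV has them. Camera axes: x right, y down, z forward; pixel columns grow to the right and rows downward; lengths in m; the calibration is good to about 2 mm. The wrist camera is an equidistant fisheye: a pixel r from the principal point sees the ray r / f radians off the axis. A picture is of the moment at which its call begins: read the wrist's pose just before it. camera_params takes no time and is no camera call; for the wrist camera it gives the pose at the moment of the call.
- r.close_job(): hands the job in; it is judged then, once.
The state is a dict: "clock": time; "qpos": joint angles; "qvel": joint speeds; "joint_torque": joint torques, N m; "tool_pos": TCP position; "tool_rot": TCP orientation; "wrist_force": force on the tool from outside, world axes, zero at the start; "moment": the same for the moment, N m; "gripper_width": finger opening in m; "grip_force": force on a finger pad.
Only numpy, scipy, OpenCV 4.12 (cv2) and the standard library are available. Lean on these libraries where they do the work, as an engineer would, in place of code of your own. Each camera call takes 0.05 s, during which the arm holds its last target. There are 200 camera calls.

## Task

Powder is to be weighed out next. Lift the top steel mixing cup off the nested stack of three without dragging the cup under it up, leaving the other two nested and standing where they are, and set it down gently, upright, in the middle of the round pan of the white bench scale. Leave the single steel cup that stands by itself alone.

Things in the scene. Friction and masses are not known exactly. Their poses are not given: they have to be found in the camera images.
- cup_top_center (a point): top cup, to be taken, of a nest of three steel cups, each 46 mm high, 60 mm across; point on its axis, 23 mm below its rim and 23 mm above its underside. Its collar, 59 mm across with upright 3 mm walls, ends 22 mm below the rim; its foot (47 to 50 mm across) is hidden in the next cup's collar. Fingers deeper than 22 mm clamp the next cup too. 0.1 kg; 15 N holds it. z up
- cup_mid_center (a point): middle cup of the nest, same shape, 23.5 mm lower than the top one, to stay nested in the bottom cup, which stands on the bench; point on its axis, 23 mm below its rim. Each foot sits in the collar below (53 mm across inside) with 1.5 mm play on a floor 23.5 mm above that cup's underside; nothing locks them. The whole nest is 93 mm high. z up
- scale_pan (a point): white bench scale with green display, fixed to the bench, 170 x 124 mm; this point is the centre of the upper face of its flat round steel pan, 104 mm across, 40 mm above the bench and 10 mm above the scale's housing. The pan does not give. z is up; x points from the display towards the pan
- cup_single: a single steel cup of the same kind that stands by itself on the bench, farther back, not to be touched; origin at the centre of its underside
Not all that is in view belongs to the job. Leave any orange look-alike of the part that bears cup_mid_center alone.

How it is judged:
By the outcome, as a careful person would: the job done as asked, in the order asked, and still so for the second after the job is handed in, with the robot touching nothing.
It also fails if it takes over 42 s, if anything falls off the work surface, if the arm or the gripper's body presses on something with over 40 N, if the wrist force passes 120 N, or if a joint passes its speed limit or range.

## Working session

There is one attempt and no reset: what is moved stays moved. The work goes in short steps, Python scripts to look and compute and a shell command to move; the robot and the scene stay as the last step left them, time stands still between calls to the robot, and variables do not carry over. Pictures are saved under pics/ and viewed, at most 10 in all, crops included, and the job is handed in when it is done.

```bash
mkdir -p pics
cat > h.py <<'E'
import numpy as np,cv2
from cell import r
def cam(n):
    p=r.camera_params(n); f=240/np.tan(np.radians(p["vfov"]/2))
    R=cv2.Rodrigues(np.array(p["rvec"],float))[0]; t=np.array(p["tvec"],float).ravel()
    return f,p["cx"],p["cy"],R,t
def pts(n,d):  # world point per pixel from depth (pinhole)
    f,cx,cy,R,t=cam(n); v,u=np.mgrid[:480,:640]
    c=np.stack([(u-cx)/f*d,(v-cy)/f*d,d],-1)
    return (c-t)@R
def ray(n,u,v,z):
    f,cx,cy,R,t=cam(n); o=-R.T@t; w=R.T@np.array([(u-cx)/f,(v-cy)/f,1]); return o+w*(z-o[2])/w[2]
def proj(n,P):
    f,cx,cy,R,t=cam(n); c=R@np.array(P)+t; return f*c[0]/c[2]+cx,f*c[1]/c[2]+cy
E
python3 - <<'E'
from h import *
s=r.observe();print(s["clock"],s["tool_pos"],s["tool_rot"],s["gripper_width"],s["wrist_force"])
for n in("scene","side"):
    a,d=r.read_camera(n);cv2.imwrite(f"pics/{n}0.png",a[:,:,::-1]);np.save(n+"0.npy",d)
    f,cx,cy,R,t=cam(n);print(n,f,-R.T@t,R[2])
E
```

```text
0.0 [0.22109593 0.58403425 0.2217978 ] [-3.13996593e+00  1.09070957e-04  2.77976750e+00] 0.08773387221560597 [0.05738593 0.74281452 0.09506279]
scene 547.6862110207956 [ 0.0682601  -0.46470057  0.7956893 ] [ 0.46903719  0.53475957 -0.70287718]
side 457.07354605484284 [0.53857967 0.77385947 0.598771  ] [ 0.03468671 -0.80088069 -0.5978185 ]
```

View pics/scene0.png

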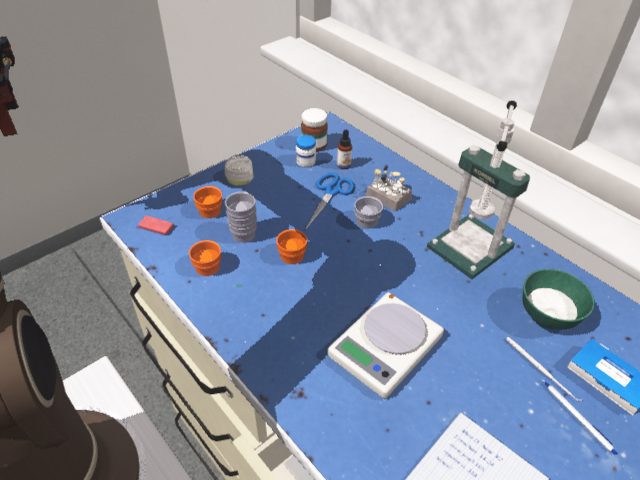

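View pics/side0.png

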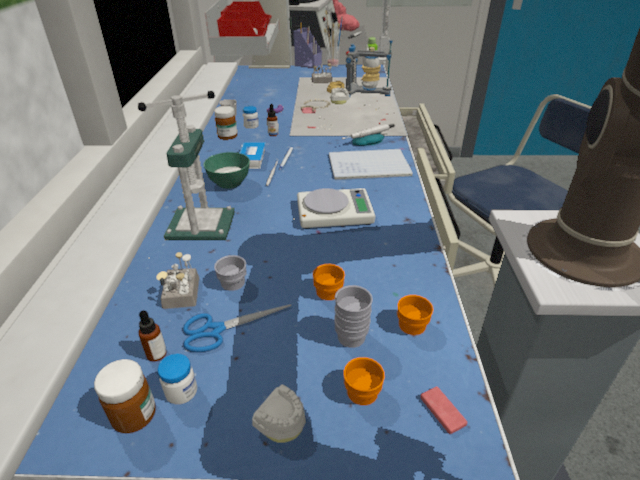

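Candidates for the top cup in the scene view (side view in brackets):
- Steel nest (241,217) [352,315]: its top rim, at (240,201) [353,298], is the one I want.
- Single steel cup (368,211) [230,272]: leave alone.
- Orange cups (208,202), (206,258), (291,246) [363,380; 415,314; 329,281]: leave alone.

The scale pan is at (395,328) [326,201].

```bash
cat > m.py <<'E'
from h import *
def circ(P):
    A=np.c_[2*P[:,:2],np.ones(len(P))];x=np.linalg.lstsq(A,(P[:,:2]**2).sum(1),rcond=None)[0]
    return x[:2],np.sqrt(x[2]+x[0]**2+x[1]**2)
def minc(P):
    c,rr=cv2.minEnclosingCircle(P[:,:2].astype(np.float32)); return np.round(c,4),round(rr,4)
E
python3 - <<'E'
from m import *
for n,nest,pan in(("scene",(241,205),(395,328)),("side",(352,305),(326,201))):
    d=np.load(n+"0.npy");W=pts(n,d);a=cv2.imread(f"pics/{n}0.png").astype(int)
    sat=a.max(2)-a.min(2)
    for nm,(u,v),hw,z0,z1 in(("nest",nest,40,.087,.099),("pan",pan,55,.037,.046)):
        c0=ray(n,u,v,(z0+z1)/2)
        m=(W[...,2]>z0)&(W[...,2]<z1)&(d>0)&(np.hypot(W[...,0]-c0[0],W[...,1]-c0[1])<(.045 if nm=="nest" else .065))&(sat<50)
        P=W[m];print(n,nm,c0.round(3),len(P),minc(P),"medz",np.median(P[:,2]).round(4),"mean",P.mean(0).round(4))
    # highest in the nest; orange cups and others (points>30mm)
    k=(W[...,2]>.03)&(W[...,2]<.13)&(sat>110)&(a[...,2]>a[...,0]+100)
    nl,L,st,ce=cv2.connectedComponentsWithStats(k.astype(np.uint8))
    for i in range(1,nl):
        if st[i,4]>150: print(" orange",ce[i].round(),W[L==i].mean(0).round(3))
d=np.load("side0.npy");W=pts("side",d)
P=W[190:222,350:372].reshape(-1,3);print("display region",P.mean(0))
a=cv2.imread("pics/side0.png");cv2.imwrite("pics/crop.png",cv2.resize(a[260:420,280:460],None,fx=3.5,fy=3.5))
E
```

```text
scene nest [0.489 0.233 0.093] 170 (array([0.4953, 0.2459]), 0.0313) medz 0.0906 mean [0.4957 0.2455 0.0904]
scene pan [ 0.537 -0.14   0.041] 2251 (array([ 0.541 , -0.1365]), 0.0527) medz 0.0392 mean [ 0.5395 -0.1377  0.0393]
 orange [207. 196.] [0.482 0.356 0.039]
 orange [290. 242.] [0.532 0.137 0.039]
 orange [204. 252.] [0.388 0.218 0.04 ]
side nest [0.499 0.264 0.093] 232 (array([0.4959, 0.2479]), 0.0305) medz 0.0906 mean [0.4963 0.2467 0.0903]
side pan [ 0.541 -0.123  0.041] 698 (array([ 0.542 , -0.1338]), 0.0529) medz 0.0382 mean [ 0.5412 -0.1314  0.0384]
 orange [328. 277.] [0.535 0.136 0.039]
 orange [414. 309.] [0.389 0.217 0.039]
 orange [363. 376.] [0.484 0.354 0.039]
display region [ 0.46109394 -0.13029058  0.02616242]
```

View pics/crop.png

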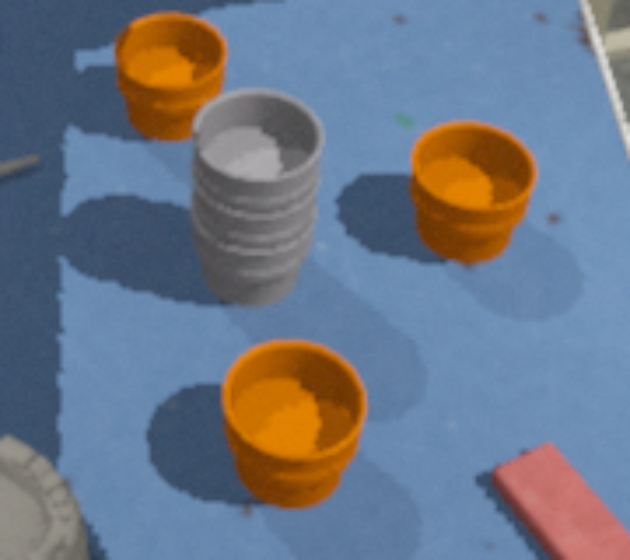

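The crop confirms it: the steel nest of three is at its centre (258,190), with orange look-alikes around it. It measures (0.4955, 0.247) with the rim at about 0.093, and the pan is at (0.5405, -0.135), z 0.04. Next I move above the nest.

```bash
python3 -m crank '{"jaw":[1,1,1,1,1,1,1,1,1,1],"travel":[[-34,-20,0],[-34,-20,0],[-34,-20,0],[-34,-20,0],[-34,-20,0],[-34,-20,0],[-34,-20,0],[-34,-20,0],[-34,-20,0],[-34,-20,0]],"spin":[0,0,0,0,0,0,0,0,0,0]}'
python3 - <<'E'
from m import *
W=pts("side",np.load("side0.npy"));m=(W[...,2]>.13)&(W[...,2]<.45)&(W[...,1]<.3)&(W[...,1]>-.5)&(W[...,0]<1.1)&(W[...,0]>.2)
m[:,450:]=0;P=W[m];print("tall",P.min(0),P.max(0))
E
```

```text
clock: 0.93
tool_pos: [0.4692, 0.2753, 0.2225]
tool_rot: [-3.141, -0.0, 2.78]
wrist_force: [1.4, 1.2, -0.8]
gripper_width: 0.0877
grip_force: 0.0
tall [ 0.76205302 -0.49997714  0.13000491] [1.02930248 0.29998655 0.449989  ]
```

```bash
python3 -m crank '{"jaw":[1,1,1,1,1],"travel":[[-18,-9,10],[-17,-8,20],[0,0,20],[0,0,20],[0,0,0]],"spin":[0,0,0,0,0]}'
python3 - <<'E'
from h import *
p=r.camera_params("wrist");a,d=r.read_camera("wrist");cv2.imwrite("pics/w1.png",a[:,:,::-1]);np.save("w1.npy",d)
f,cx,cy,R,t=cam("wrist");print(f,cx,cy,-R.T@t,R[2])
E
```

```text
clock: 1.35
tool_pos: [0.4931, 0.2472, 0.1489]
tool_rot: [-3.136, -0.004, 2.779]
wrist_force: [-1.2, 0.2, 0.1]
gripper_width: 0.0876
grip_force: 0.0
371.64829954431775 321.44252399242157 239.41540871486242 [0.41592618 0.27798107 0.31274092] [ 0.2832501  -0.11127397 -0.95256889]
```

View pics/w1.png

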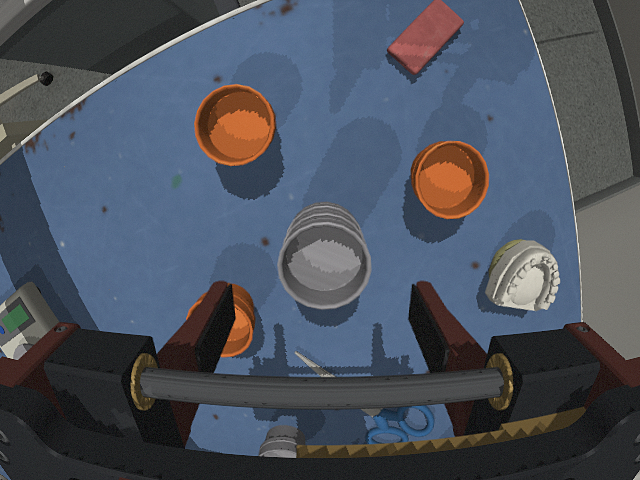

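The wrist view shows the rim of the nest centred near (324,264), between the open fingers. I'll refine the rim centre from this view.

Run:
```python
from m import *
f,cx,cy,R,t=cam("wrist");o=-R.T@t
d=np.load("w1.npy")
v,u=np.mgrid[:480,:640];x=u-cx;y=v-cy;q=np.hypot(x,y)+1e-9;th=q/f
D=np.stack([np.sin(th)*x/q,np.sin(th)*y/q,np.cos(th)],-1)
W=(D/D[...,2:]*d[...,None]-t)@R
m=(W[...,2]>.086)&(W[...,2]<.1);m[:200]=0;m[315:]=0;m[:,:260]=0;m[:,390:]=0
print(minc(W[m]),np.percentile(W[m][:,2],[5,50,95]))
# outline in picture: non-blue pixels, extreme rays at z=.093
a=cv2.imread("pics/w1.png").astype(int);k=((a.max(2)-a.min(2))<40).astype(np.uint8);k[:180]=0;k[330:]=0;k[:,:265]=0;k[:,:]*=1;k[:,400:]=0
n,L,st,ce=cv2.connectedComponentsWithStats(k);k=L==L[265,324]
c=max(cv2.findContours(k.astype(np.uint8),0,2)[0],key=cv2.contourArea)[:,0]
c=c[c[:,1]>262];Dw=D[c[:,1],c[:,0]]@R;P=o+Dw*((.093-o[2])/Dw[:,2])[:,None]
print(circ(P),len(c))
s=r.observe();p=s["tool_pos"];yaw=s["tool_rot"][2];print(p,s["tool_rot"])
e=circ(P)[0]-p[:2];print("dx,dy tool mm",1e3*(e@[np.cos(yaw),np.sin(yaw)]),1e3*(e@[np.sin(yaw),-np.cos(yaw)]))
```

```text
(array([0.4988, 0.2473]), 0.0305) [0.08710073 0.09381191 0.09536738]
(array([0.51196175, 0.24308805]), np.float64(0.028013837869128644)) 105
[0.49380907 0.24799429 0.15082941] [-3.13800285e+00 -2.70382226e-03  2.77959717e+00]
dx,dy tool mm -18.713744268679154 1.8403254344265956
```

Depth gives a centre of (0.4988, 0.2473) and radius 30.5 mm, which agrees with the outside views. The contour fit took in shadow, so I drop it. The correction is about -3 mm in tool x, with 76 mm of descent to put the tips about 18 mm below the rim.

```bash
python3 -m crank '{"jaw":[1,1,1,1,1,1,1],"travel":[[-3,0,12],[0,0,16],[0,0,16],[0,0,14],[0,0,10],[0,0,7],[0,0,0]],"spin":[0,0,0,0,0,0,0]}';python3 - <<'E'
from h import *
a,d=r.read_camera("side");cv2.imwrite("pics/s2.png",cv2.resize(a[200:400,240:480,::-1],None,fx=3,fy=3))
print(r.observe()["tool_pos"])
E
```

```text
clock: 1.98
tool_pos: [0.4976, 0.2478, 0.0767]
tool_rot: [-3.141, -0.001, 2.78]
wrist_force: [-0.0, 0.3, 0.1]
gripper_width: 0.0882
grip_force: 0.0
[0.4979634  0.24789003 0.07753009]
```

View pics/s2.png

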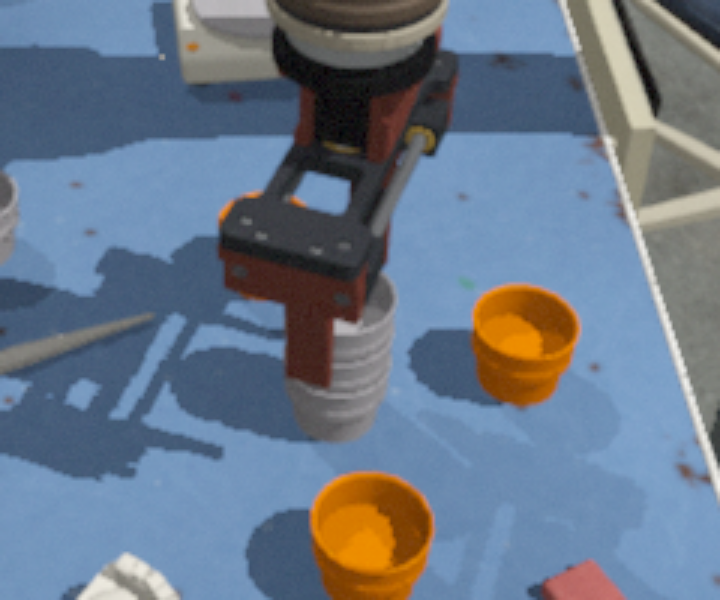

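The near finger, its tip at (310,385), straddles the nest's collar. Its offset from the nest matches the 16 mm expected from the tool's yaw. Tip depth is about 16 mm, under the 22 mm limit. Closing now.

```bash
python3 -m crank '{"jaw":[-1,-1,-1,-1,-1,-1,-1,-1],"travel":[[0,0,1],[0,0,0],[0,0,0],[0,0,0],[0,0,0],[0,0,0],[0,0,0],[0,0,0]],"spin":[0,0,0,0,0,0,0,0]}'
```

```text
clock: 2.7
tool_pos: [0.4982, 0.2479, 0.077]
tool_rot: [3.141, 0.0, 2.78]
wrist_force: [-0.0, 0.9, 4.6]
gripper_width: 0.0596
grip_force: 30.0
```

```bash
python3 -m crank '{"jaw":[-1,-1,-1,-1,-1,-1,-1,-1,-1,-1],"travel":[[0,0,-2],[0,0,-3],[0,0,-4],[0,0,-5],[0,0,-6],[0,0,-8],[0,0,-8],[0,0,-8],[0,0,-6],[0,0,0]],"spin":[0,0,0,0,0,0,0,0,0,0]}';python3 - <<'E'
from h import *
a,d=r.read_camera("side");b,_=r.read_camera("scene")
cv2.imwrite("pics/s3.png",cv2.resize(np.hstack([a[220:400,260:420],b[120:300,160:320]])[:,:,::-1],None,fx=2.4,fy=2.4))
E
```

```text
clock: 3.53
tool_pos: [0.4988, 0.2483, 0.1284]
tool_rot: [3.139, 0.002, 2.78]
wrist_force: [-0.4, -0.7, -1.4]
gripper_width: 0.0593
grip_force: 30.0
```

View pics/s3.png

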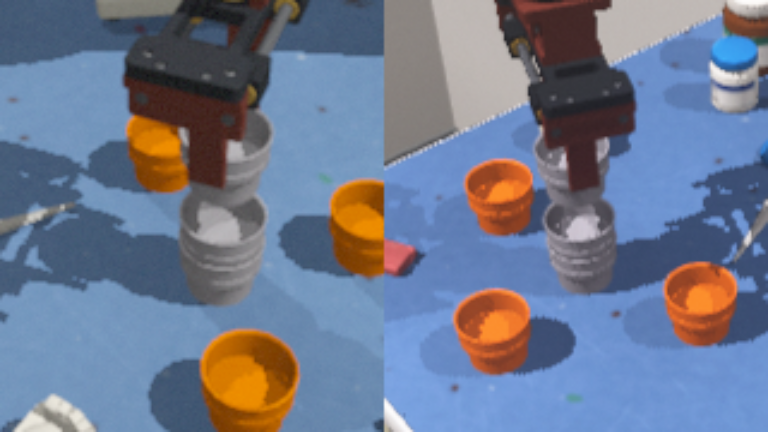

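Only the top cup came up, in the fingers at (230,150). The other two stay nested at (222,245) in the left crop. The cup's underside is about 30 mm below the TCP, so I'll release at TCP z of about 0.070. Carrying it over to the pan.

```bash
python3 -m crank '{"jaw":[-1,-1,-1,-1,-1,-1,-1,-1,-1,-1],"travel":[[0,0,-12],[-4,-8,-12],[-10,-20,-8],[-14,-28,0],[-16,-31,0],[-16,-31,0],[-16,-31,0],[-16,-31,0],[-16,-31,0],[-16,-31,0]],"spin":[0,0,0,0,0,0,0,0,0,0]}' && python3 -m crank '{"jaw":[-1,-1,-1,-1,-1,-1,-1],"travel":[[-16,-31,0],[-16,-31,0],[-12,-24,0],[-5,-10,0],[-3,-5,0],[0,0,0],[0,0,0]],"spin":[0,0,0,0,0,0,0]}'
python3 - <<'E'
from m import *
p=r.observe();a,d=r.read_camera("scene");W=pts("scene",d)
# pan again, and the held cup seen from both
for n in("scene","side"):
    a,d=r.read_camera(n);W=pts(n,d)
    b=a[:,:,::-1].astype(int);T=p["tool_pos"]
    q=np.hypot(W[...,0]-T[0],W[...,1]-T[1]);m=(q<.045)&(W[...,2]>T[2]-.045)&(W[...,2]<T[2]-.003)&(d>0)&((b.max(2)-b.min(2))<35)
    P=W[m];print(n,len(P),P.min(0),P.max(0),"underside",np.percentile(P[:,2],[1,3]))
    cv2.imwrite(f"pics/{n}4.png",b)
print(p["tool_pos"])
s,t=cv2.imread("pics/side4.png"),cv2.imread("pics/scene4.png")
cv2.imwrite("pics/c4.png",cv2.resize(np.hstack([s[90:250,240:400],t[200:360,310:470]]),None,fx=2.4,fy=2.4))
E
```

```text
clock: 4.47
tool_pos: [0.528, -0.0249, 0.159]
tool_rot: [3.141, 0.0, 2.779]
wrist_force: [0.7, -0.6, -1.0]
gripper_width: 0.0593
grip_force: 30.0
clock: 5.05
tool_pos: [0.5411, -0.1339, 0.1585]
tool_rot: [3.141, -0.001, 2.781]
wrist_force: [-0.3, -0.1, -0.9]
gripper_width: 0.0597
grip_force: 30.0
scene 513 [ 0.50995398 -0.15816756  0.12745752] [ 0.56235638 -0.10635497  0.15539173] underside [0.12874546 0.12997127]
side 232 [ 0.51194205 -0.16159141  0.12738213] [ 0.56577194 -0.10153867  0.15543099] underside [0.12845518 0.12906778]
[ 0.54109362 -0.13394409  0.15850677][ WARN:0@2.847] global loadsave.cpp:1063 imwrite_ Unsupported depth image for selected encoder is fallbacked to CV_8U.
```

View pics/c4.png

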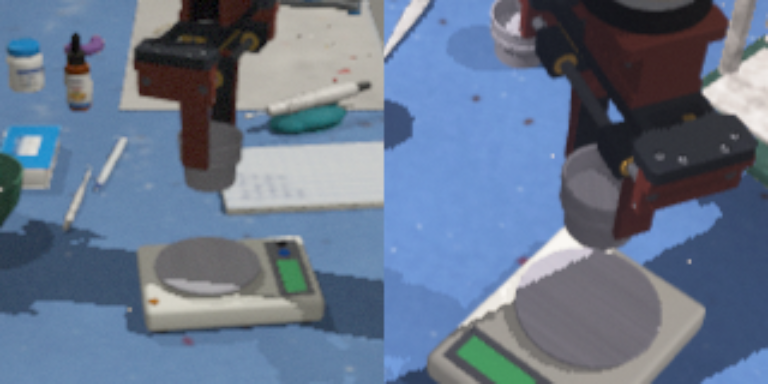

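The cup hangs upright above the pan, its underside at z ≈ 0.128 as predicted, and its centre lies over the pan centre to within 1–2 mm. Lowering.

```bash
python3 -m crank '{"jaw":[-1,-1,-1,-1,-1,-1,-1,-1,-1,-1],"travel":[[-1,0,10],[0,0,15],[0,0,18],[0,0,15],[0,0,10],[0,0,7],[0,0,4],[0,0,2],[0,0,2],[0,0,0]],"spin":[0,0,0,0,0,0,0,0,0,0]}'
```

```text
clock: 6.03
tool_pos: [0.5423, -0.1357, 0.0758]
tool_rot: [3.141, 0.0, 2.78]
wrist_force: [0.5, -0.0, -1.0]
gripper_width: 0.0596
grip_force: 30.0
```

```bash
python3 -m crank '{"jaw":[-1,-1,-1,-1],"travel":[[0,0,1],[0,0,1],[0,0,1],[0,0,0]],"spin":[0,0,0,0]}'
```

```text
clock: 6.37
tool_pos: [0.5421, -0.1356, 0.0727]
tool_rot: [3.141, 0.0, 2.78]
wrist_force: [-0.0, -0.2, -0.3]
gripper_width: 0.0596
grip_force: 30.0
```

```bash
python3 -m crank '{"jaw":[-1,-1,-1],"travel":[[0,0,0.5],[0,0,0.5],[0,0,0]],"spin":[0,0,0]}'
```

```text
clock: 6.62
tool_pos: [0.5421, -0.1356, 0.0716]
tool_rot: [3.142, -0.0, 2.78]
wrist_force: [0.6, 0.3, -1.5]
gripper_width: 0.0596
grip_force: 30.0
```

```bash
python3 -m crank '{"jaw":[-1,-1,-1],"travel":[[0,0,0.5],[0,0,0.5],[0,0,0]],"spin":[0,0,0]}'
```

```text
clock: 6.87
tool_pos: [0.542, -0.1356, 0.0705]
tool_rot: [-3.142, -0.0, 2.78]
wrist_force: [-0.5, -0.3, -1.3]
gripper_width: 0.0593
grip_force: 30.0
```

```bash
python3 -m crank '{"jaw":[-1,-1,-1],"travel":[[0,0,0.5],[0,0,0.5],[0,0,0]],"spin":[0,0,0]}'
```

```text
clock: 7.12
tool_pos: [0.5422, -0.1357, 0.0701]
tool_rot: [3.141, 0.0, 2.78]
wrist_force: [-1.8, 1.4, 4.4]
gripper_width: 0.06
grip_force: 30.0
```

Contact at about 5 N. Releasing, then rising straight up.

```bash
python3 -m crank '{"jaw":[0.45,0.55,0.7,0.85,1,1,1,1],"travel":[[0,0,0],[0,0,0],[0,0,0],[0,0,0],[0,0,0],[0,0,0],[0,0,0],[0,0,0]],"spin":[0,0,0,0,0,0,0,0]}' && python3 -m crank '{"jaw":[1,1,1,1,1,1,1,1,1,1],"travel":[[0,0,-4],[0,0,-8],[0,0,-15],[0,0,-20],[0,0,-25],[0,0,-25],[0,0,-25],[0,0,-15],[0,0,-5],[0,0,0]],"spin":[0,0,0,0,0,0,0,0,0,0]}'
python3 - <<'E'
from m import *
for n in("side","scene"):
    a,d=r.read_camera(n);cv2.imwrite(f"pics/{n}5.png",a[:,:,::-1]);W=pts(n,d);b=a.astype(int);s=(b.max(2)-b.min(2))<50
    for nm,x,y,rr,z0,z1 in(("cup",.5415,-.135,.045,.079,.095),("pan",.5415,-.135,.065,.036,.0435),("nest",.496,.247,.045,.062,.076)):
        P=W[(np.hypot(W[...,0]-x,W[...,1]-y)<rr)&(W[...,2]>z0)&(W[...,2]<z1)&s&(d>0)]
        print(n,nm,len(P),minc(P) if len(P) else 0,P[:,2].max() if len(P) else 0)
s,t=cv2.imread("pics/side5.png"),cv2.imread("pics/scene5.png")
cv2.imwrite("pics/c5.png",cv2.resize(np.hstack([s[150:410,230:440],t[160:420,230:460]]),None,fx=1.7,fy=1.7))
E
```

```text
clock: 7.78
tool_pos: [0.5421, -0.1357, 0.0696]
tool_rot: [-3.142, -0.0, 2.78]
wrist_force: [-0.4, 0.1, 0.2]
gripper_width: 0.0879
grip_force: 0.0
clock: 8.62
tool_pos: [0.5428, -0.1358, 0.2134]
tool_rot: [3.141, 0.003, 2.78]
wrist_force: [-1.2, 0.3, -0.8]
gripper_width: 0.0878
grip_force: 0.0
side cup 126 (array([ 0.5402, -0.1355]), 0.0316) 0.0853820115245596
side pan 556 (array([ 0.5409, -0.1323]), 0.0533) 0.04347945339767772
side nest 288 (array([0.4955, 0.2471]), 0.0305) 0.06979087910739787
scene cup 254 (array([ 0.5397, -0.1365]), 0.0306) 0.08917400370728025
scene pan 1407 (array([ 0.5399, -0.1362]), 0.0525) 0.043378829552810756
scene nest 197 (array([0.4961, 0.2446]), 0.0314) 0.07115955938880661
```

View pics/c5.png

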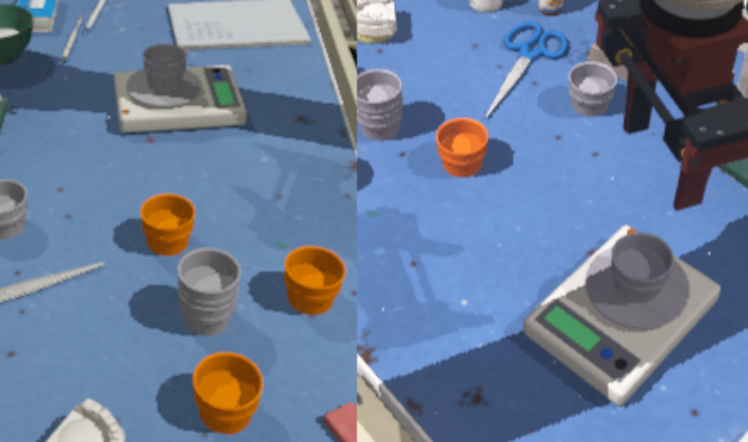

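The cup stands upright on the pan at (165,72) in the left crop and (640,265) in the right. It is centred within about 2 mm, the other two are nested where they were, and the single cup is untouched.

```bash
python3 -c "
from cell import r
print(r.close_job())"
```

```text
the job is handed in; nothing more can be done
None
```

The top steel cup stands upright in the middle of the scale pan, within about 2 mm of centre, the other two cups are still nested in place, the single cup was not touched, and the job is handed in after about 9 s of robot time.

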